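Clamp the heavier pinecone weight in the vise

ROBOT

A 7-joint arm with a two-finger parallel gripper is mounted at the origin on the work surface. World frame = base frame: x ahead of the robot, y to its left, z up, the work surface at z = 0. Lengths are in m, angles in rad, forces in N, time in s.
With the tool pointing down it reaches from about 0.425 to 0.875 m from the base axis. Payload 8.4 kg.
Tool frame: the origin (TCP) lies at the very end of the fingers, on their centre line; the grasp point (between the pads) lies 19 mm behind it; z points along the fingers, y is the direction in which the jaws open and shut (so a half turn about z gives the same grasp; the last joint's range is limited). The gripper opens to 85 mm and grips with 20 to 120 N. Pads are 22 mm wide; open, the fingers measure 114 mm over their backs; the gripper's body (76 mm by 85 mm) begins 54 mm behind the grasp point. The pads swing forward as they close: fully open they stand 13 mm farther back than shut.
Start: joints at [-1.442, 0.333, 0.04, 1.465, -0.013, 1.343, -0.059], TCP at [0.147, 0.633, 0.192] pointing down, gripper open.
Joint ranges: [-2.58, 2.58], [-0.38, 2.09], [-1.3, 1.39], [0.25, 2.4], [-1.5, 4.64], [0.08, 2.09], [-2.65, 2.65]. Speed limits (rad/s): [2.22, 2.22, 2.79, 2.79, 3.14, 3.14, 3.14].

INTERFACE

Orientations are given as a unit quaternion [w, x, y, z].
In Python, from cell import sense, capture, job_done gives the robot as it stands.
- The arm moves only by the tool send_rows, never from a script. Its argument "increments" is a list that holds one entry, the list of rows, each a list of 7 numbers: the turn, a rotation vector about the tool's x, y, z as a fraction of full scale, then the shift along the tool's x, y, z as a fraction of full scale, then the closure, from -1 (fully open) to 1 (shut), so that 0 is half open. A call has 1 to 20 rows; each row shifts and turns the commanded pose from where the row before left it, along the tool's axes as they then stand; what a row does not reach is not made up. Full scale, the value 1, is 30 mm for a shift and 4 degrees for a turn. A row lasts 1/12 s, in which the tool goes at most 41.7 mm and 7.16 degrees, less where a joint would pass 70% of its speed; a pose out of reach is approached as far as the arm can. A call with a number of a shift or a turn outside -1 to 1 is refused whole. A call with a gripper value outside its range is refused whole. The fingers move at their own pace and stop on an object; the grip force is fixed at half the most. Time passes only in rows, so rows that do not move let the fingers close. It gives the time, the measured TCP pose, the force and the opening at its end, in the units of the state.
- sense(): the state, without advancing time (a new reading comes with each control period).
- capture(name): name is "side" or "top" or "wrist"; returns a dict with "image" (420x560x3 uint8, red, green, blue), "fx", "fy", "cx", "cy" (pixels), "dist_coeffs" ([k1, k2, p1, p2, k3] as OpenCV has them; the pictures are not rectified), "world_from_camera" (4x4, takes a point from camera to world coordinates); the wrist camera has in their place "hand_eye" (4x4, takes a point from camera to tool coordinates, whose origin is the TCP and whose axes are the flange's). Camera axes: x right, y up, looking along -z (the intrinsics and any distortion apply to the point x, -y, -z); pixel columns grow to the right and rows downward; lengths in m; the calibration is good to about 2 mm. A picture is of the moment at which its call begins: read the wrist's pose just before it. There is no depth.
- job_done(): hands the job in, once; it reports no verdict.
The state is a dict: "t": time; "joint_positions": joint angles; "qd": joint speeds; "joint_efforts": joint torques, N m; "ee_pos": TCP position; "eef_rot": TCP orientation; "force": force on the tool from outside, world axes, zero at the start; "ft_torque": the same for the moment, N m; "finger_gap": opening from 0.0 (shut) to 1.0 (fully open).
Only numpy, scipy, OpenCV 4.12 (cv2) and the standard library are available. Lean on these libraries where they do the work, as an engineer would, in place of code of your own. Each camera call takes 0.05 s, during which the arm holds its last target. There are 200 camera calls.

TASK

The two closed pinecone clock weights look alike, but one is filled heavier: lift each in turn clear of the board to feel which, leaving the lighter one standing upright where it stood. Stand the heavier one upright in the open vise, let go, then push the sliding jaw up so that the weight is held against the fixed jaw with a light pressure of about 8 N (its thin shell dents above 15 N), and leave it clamped so. Leave the bird, the leaf bob and the mallet alone.

Things in the scene. Friction and masses are not known exactly. Their poses are not given: they have to be found in the camera images.
- pinecone_1: Closed bronze pinecone weight, upright. Origin: centre of its flat 40 mm foot, z up. Widest 52 mm across (26 to 48 mm up), neck 30 mm (77 to 84), then a smooth cap 36 mm across from 84 to 112 mm (grip here from above), wire eye to 126. This or the other is the heavier; each weighs under 0.75 kg, and they differ by at least 0.2 kg.
- pinecone_2: The other pinecone weight, same shape, sizes and origin as pinecone_1.
- vise: Iron vise bolted to the bench; origin: middle of its underside, z up. Its jaw slides along its y axis, closing towards +y. Flat polished bed 12 mm above the bench, 70 mm wide in x. Fixed jaw, top at 65 mm: its upright steel face, 66 mm wide, is shimmed and lies anywhere from y = 33 to 45 mm, firm but not measured. The sliding jaw's face starts at y = -47 to -37 mm.
- seat (a point): Spot on top of the vise bed for standing the weight: at x = 0, y = 1 mm, z = 12 mm in the vise's frame, 6 to 18 mm short of touching the fixed jaw, on to which the jaw then slides it; axes as the vise's.
- cheek: Sprung cork-faced cheek (58 mm wide in x, 10 thick, z 16 to 58 mm) on the front of the sliding jaw; axes as the vise's. Its origin is off the cheek: the face towards the weight lies 47 mm from it in -y. It gives way up to 5 mm at 5 N per mm: once the weight meets the fixed jaw the squeeze rises about 5 N for each mm of push.
- push_plate (a point): Middle of the outer (-y) face of the push plate on the sliding jaw, 85 mm above the bench; axes as the vise's. Plate 50 mm wide in x, 12 thick, z 56 to 100 mm; space behind it is free above z = 45 mm (spindle and tommy bar below, not to be turned). The jaw takes about 10 N to slide, stays where left and keeps the squeeze; travel 60 mm.
- bird: Bystander: linden cuckoo bird on a small base, about 95 x 35 mm, 66 mm high; origin under the base.
- bob: Bystander: flat walnut leaf pendulum bob, about 125 x 50 mm, 8 mm thick, lying on the bench; origin under the leaf.
- mallet: Bystander: boxwood mallet lying on the bench along its x axis, about 270 mm long, head 100 mm wide and 64 mm high; origin on the bench below the handle.
- board: Thin fixed wooden board, 180 x 340 x 5 mm, lying on the bench, on which the two weights stand at the start (their feet 5 mm above the bench); origin: centre of its underside.
There are look-alikes about, which are no part of the job. Leave any blue look-alike of the pinecone_2 alone.

How it is judged:
By the outcome, as a careful person would: the job done as asked, in the order asked, and still so for the second after the job is handed in, with the robot touching nothing.
It also fails if it takes over 72 s, if anything falls off the work surface, if the arm or the gripper's body presses on something with over 40 N, if the wrist force passes 120 N, or if a joint passes its speed limit or range.

## Working session

There is one attempt and no reset: what is moved stays moved. The work goes in short steps, Python scripts to look and compute and a tool call to move; the robot and the scene stay as the last step left them, time stands still between calls to the robot, and variables do not carry over. Pictures are saved under pics/ and viewed, about 8 in all and at most 12, crops included, and the job is handed in when it is done.

Besides the shell and the picture viewer there is one more tool, called after "Request:" by a JSON object that holds its "op" and its "data", one argument or row to a line. send_rows: Moves the arm, as the interface text tells. Shift numbers are shares of 30 mm and turn numbers shares of 4 degrees, none past 1 either way. Its arguments: {"type":"object","properties":{"increments":{"type":"array","items":{"type":"array","items":{"type":"array","items":{"type":"number"}}}}},"required":["increments"]}

```bash
mkdir -p pics; ls
python3 - <<'E'
from cell import *
import cv2,pickle
s=sense();print(s)
for n in("top","side"):
    c=capture(n);pickle.dump(c,open(n+".pkl","wb"));cv2.imwrite(f"pics/{n}0.png",c["image"][:,:,::-1])
    print(n,[c[k] for k in c if k!="image"])
E
```

```text
pics
{'t': 0.0, 'joint_positions': array([-1.44220189,  0.33392859,  0.03989925,  1.46624817, -0.01342052,
        1.34332312, -0.05849756]), 'qd': array([-0.00029474,  0.00036612,  0.0017186 , -0.00033731,  0.00047593,
       -0.00140353,  0.00195113]), 'joint_efforts': array([ 1.44847570e-03, -6.58531451e+01,  1.36638399e+00, -4.05571640e+01,
        1.67705520e-02,  1.24136082e-02, -2.85469184e-05]), 'ee_pos': array([0.146712  , 0.63269464, 0.19142155]), 'eef_rot': array([-4.32635513e-05,  1.13672534e-01,  9.93517932e-01, -8.19275323e-04]), 'force': array([-0.20920662,  0.00290928, -0.27549498]), 'ft_torque': array([-0.03226852, -0.02051255,  0.05452178]), 'finger_gap': 0.9994109907906299}
top [448.2916833170306, 448.2916833170306, 287.5387035053015, 203.56249057782733, array([0.01678279, 0.        , 0.        , 0.        , 0.        ]), array([[-7.79091224e-03,  9.93650505e-01, -1.12240705e-01,
         3.23471685e-01],
       [-9.99968944e-01, -7.87507915e-03, -3.06538457e-04,
         1.04709518e-01],
       [-1.18849653e-03,  1.12234831e-01,  9.93681000e-01,
         1.37891061e+00],
       [ 0.00000000e+00,  0.00000000e+00,  0.00000000e+00,
         1.00000000e+00]])]
side [438.4326104491902, 438.4326104491902, 280.43293375565196, 210.73079324685975, array([-0.0280819,  0.       ,  0.       ,  0.       ,  0.       ]), array([[ 0.97878487,  0.1600838 , -0.12788024,  0.33077532],
       [-0.20385568,  0.69822059, -0.68624403, -0.75431199],
       [-0.02056793,  0.69775438,  0.71604174,  0.96229888],
       [ 0.        ,  0.        ,  0.        ,  1.        ]])]
```

View pics/top0.png

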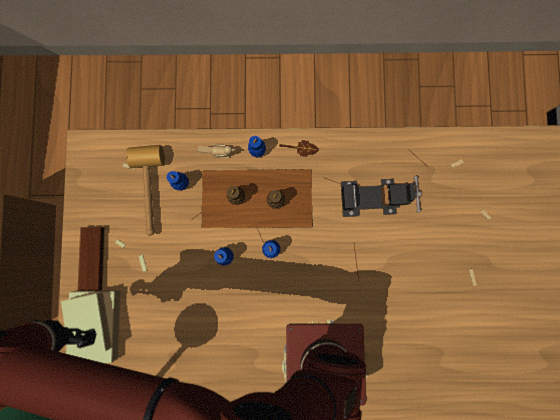

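View pics/side0.png

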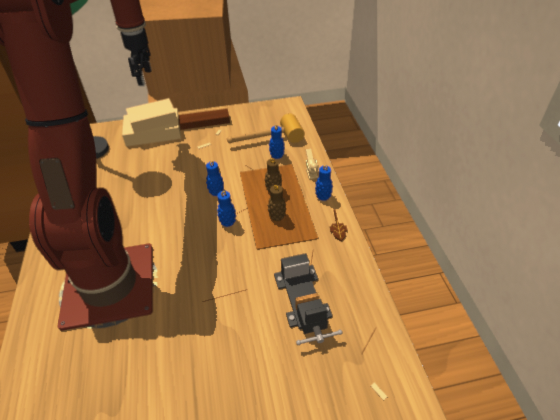

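The top view shows the pinecone caps near (235,193) and (276,199) on the board. The vise has its fixed jaw at about (350,198), and the sliding jaw and tommy bar at about (403,194). There are four blue look-alikes. I'll zoom in on an enlarged crop.

```bash
cat > h.py <<'E'
import numpy as np,cv2,pickle
from scipy.spatial.transform import Rotation as R
def K(c): return np.array([[c["fx"],0,c["cx"]],[0,c["fy"],c["cy"]],[0,0,1.]])
def RT(q): return R.from_quat(np.r_[q[1:],q[0]])
def wc(c,s=None):
    if "world_from_camera" in c: return c["world_from_camera"]
    T=np.eye(4);T[:3,:3]=RT(s["eef_rot"]).as_matrix();T[:3,3]=s["ee_pos"];return T@c["hand_eye"]
def ray(c,uv,z,s=None):
    p=cv2.undistortPoints(np.array([[uv]],float),K(c),c["dist_coeffs"])[0,0]
    T=wc(c,s);d=T[:3,:3]@np.array([p[0],-p[1],-1]);o=T[:3,3];return (o+d*(z-o[2])/d[2])
def proj(c,P,s=None):
    T=np.linalg.inv(wc(c,s));q=(T[:3,:3]@np.atleast_2d(P).T).T+T[:3,3]
    return cv2.projectPoints((q*[1,-1,-1])[:,None],np.zeros(3),np.zeros(3),K(c),c["dist_coeffs"])[0][:,0]
E
python3 - <<'E'
from h import *
c=pickle.load(open("top.pkl","rb"))
a=c["image"][140:240,190:450,::-1]
cv2.imwrite("pics/top1.png",cv2.resize(a,None,fx=3,fy=3,interpolation=cv2.INTER_CUBIC))
for n,uv,z in [("p?L",(234,193),.115),("p?R",(276,198),.115),("fix",(350,198),.065),("slide",(403,194),.09)]: print(n,ray(c,uv,z))
for uv in [(202,170),(311,169),(313,227),(202,227)]:print(ray(c,uv,.005))
E
```

```text
p?L [0.4976791  0.25715493 0.115     ]
p?R [0.48240087 0.13776002 0.115     ]
fix [ 0.48694809 -0.07940917  0.065     ]
slide [ 0.49428065 -0.22950925  0.09      ]
[0.58577713 0.37025287 0.005     ]
[0.58627649 0.0313116  0.005     ]
[0.40573677 0.0276439  0.005     ]
[0.40845173 0.36785173 0.005     ]
```

View pics/top1.png

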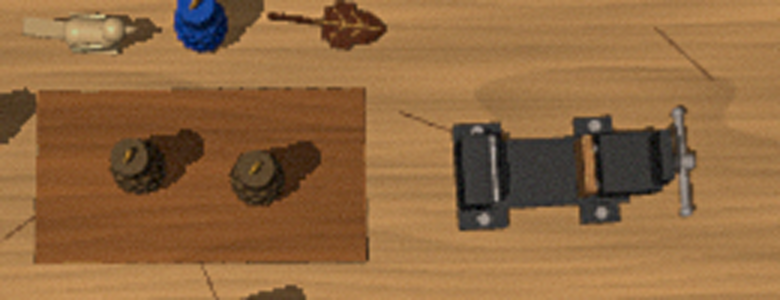

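Request:
{"op": "send_rows", "data": {
  "increments": [
    [[0,0,1,0,0,-0.06,-1],[0,0,1,0,0,-0.06,-1],[0,0,1,0,0,-0.06,-1],[0,0,1,0,0,-0.06,-1],[0,0,1,0,0,-0.06,-1],[0,0,1,0,0,-0.06,-1],[0,0,1,0,0,-0.06,-1],[0,0,1,0,0,-0.06,-1],[0,0,1,0,0,-0.06,-1],[0,0,1,0,0,-0.06,-1],[0,0,1,0,0,-0.06,-1],[0,0,1,0,0,-0.06,-1],[0,0,1,0,0,-0.06,-1],[0,0,1,0,0,-0.06,-1],[0,0,1,0,0,-0.06,-1],[0,0,1,0,0,-0.06,-1],[0,0,1,0,0,-0.06,-1],[0,0,1,0,0,-0.06,-1],[0,0,0.35,0,0,0,-1]]
  ]
}}

```text
t: 1.68
ee_pos: [0.1467, 0.6331, 0.2246]
eef_rot: [0.0, 0.686, 0.727, -0.0]
force: [-0.6, -0.0, 0.9]
finger_gap: 1.001
```

Request:
{"op": "send_rows", "data": {
  "increments": [
    [[0,0,0,-0.66,0.54,0,-1],[0,0,0,-0.66,0.54,0,-1],[0,0,0,-0.66,0.54,0,-1],[0,0,0,-0.66,0.54,0,-1],[0,0,0,-0.66,0.54,0,-1],[0,0,0,-0.66,0.54,0,-1],[0,0,0,-0.66,0.54,0,-1],[0,0,0,-0.66,0.54,0,-1],[0,0,0,-0.66,0.54,0,-1],[0,0,0,-0.66,0.54,0,-1],[0,0,0,-0.66,0.54,0,-1],[0,0,0,-0.66,0.54,0,-1],[0,0,0,-0.66,0.54,0,-1],[0,0,0,-0.66,0.54,0,-1],[0,0,0,-0.66,0.54,0,-1],[0,0,0,-0.66,0.54,0,-1],[0,0,0,-0.66,0.54,0,-1],[0,0,0,-0.66,0.54,0,-1],[0,0,0,-0.66,0.54,0,-1],[0,0,0,0,0,0,-1]]
  ]
}}

```text
t: 3.35
ee_pos: [0.4806, 0.2715, 0.2248]
eef_rot: [0.001, 0.687, 0.727, -0.0]
force: [0.6, -0.4, -0.3]
finger_gap: 1.003
```

Run:
```python
from h import *
from cell import *
s=sense();c=capture("wrist");pickle.dump((s,c),open("w1.pkl","wb"))
print(s["t"],s["ee_pos"],s["eef_rot"],s["force"],RT(s["eef_rot"]).as_matrix().round(3));print(c["hand_eye"].round(3),c["fx"])
cv2.imwrite("pics/w1.png",c["image"][:,:,::-1])
t=pickle.load(open("top.pkl","rb"));S=pickle.load(open("side.pkl","rb"))
for uv in [(233,191.7),(275,196)]:
    P=ray(t,uv,.117);print(P,proj(c,P,s),proj(S,P))
```

```text
3.35 [0.48064794 0.27153691 0.22475333] [ 1.08429309e-03  6.86921221e-01  7.26731071e-01 -1.04974374e-04] [ 0.56561886 -0.37231663 -0.26924501] [[-0.056  0.998  0.001]
 [ 0.998  0.056 -0.002]
 [-0.002  0.001 -1.   ]]
[[-0.001  0.955  0.296  0.076]
 [ 1.     0.001  0.002 -0.   ]
 [ 0.002  0.296 -0.955 -0.181]
 [ 0.     0.     0.     1.   ]] 311.5585501175348
[0.50115266 0.25977419 0.117     ] [[302.56016564 210.53323794]] [[272.95303147 162.52228873]]
[0.48789249 0.14051783 0.117     ] [[282.06173669 315.03816552]] [[276.45502329 189.4622474 ]]
```

View pics/w1.png

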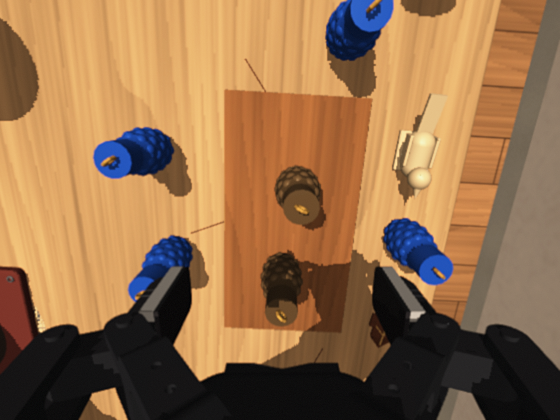

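The wrist view shows the cap tops at about (301,207) and (282,312), within 3 px of the top-view prediction. I'll fuse the two.

Run:
```python
from h import *
s,c=pickle.load(open("w1.pkl","rb"))
M=RT(s["eef_rot"]).as_matrix()
for uv in [(301,207.5),(282,312.5)]:
    P=ray(c,uv,.117,s);print(P, (M.T@(P-s["ee_pos"])/.03).round(3))
```

```text
[0.49941897 0.26274815 0.117     ] [-0.322  0.603  3.593]
[0.48764837 0.14371365 0.117     ] [-4.261 -0.012  3.599]
```

Request:
{"op": "send_rows", "data": {
  "increments": [
    [[0,0,0,-0.19,0.32,0,-1],[0,0,0,-0.19,0.32,0,-1],[0,0,0,0,0,0.8,-1],[0,0,0,0,0,0.8,-1],[0,0,0,0,0,0.8,-1],[0,0,0,0,0,0.8,-1],[0,0,0,0,0,0.8,-1],[0,0,0,0,0,0.8,-1],[0,0,0,0,0,0,-1],[0,0,0,0,0,0,-1]]
  ]
}}

```text
t: 4.23
ee_pos: [0.4964, 0.2663, 0.0801]
eef_rot: [-0.0, 0.685, 0.729, -0.001]
force: [-0.0, 0.4, 0.5]
finger_gap: 1.004
```

Request:
{"op": "send_rows", "data": {
  "increments": [
    [[0,0,0,0,0,0,1],[0,0,0,0,0,0,1],[0,0,0,0,0,0,1],[0,0,0,0,0,0,1],[0,0,0,0,0,0,1],[0,0,0,0,0,0,1],[0,0,0,0,0,0,1],[0,0,0,0,0,0,1],[0,0,0,0,0,0,1],[0,0,0,0,0,0,1],[0,0,0,0,0,0,1],[0,0,0,0,0,0,1]]
  ]
}}

```text
t: 5.23
ee_pos: [0.4971, 0.2665, 0.0807]
eef_rot: [0.0, 0.685, 0.729, -0.0]
force: [-0.2, 0.4, -0.0]
finger_gap: -0.001
```

Run:
```python
from h import *
from cell import *
s=sense();a=capture("wrist");b=capture("side")
cv2.imwrite("pics/g1.png",np.vstack([cv2.resize(a["image"][150:420,:],(560,270)),cv2.resize(b["image"][90:260,150:400],(560,330),interpolation=cv2.INTER_CUBIC)])[:,:,::-1])
print(s["ee_pos"],s["joint_positions"])
```

```text
[0.49711781 0.26652508 0.08068196] [-1.03520173  0.26788584  0.54156313  1.83578554 -0.15526747  1.07996936
 -0.37398943]
```

View pics/g1.png

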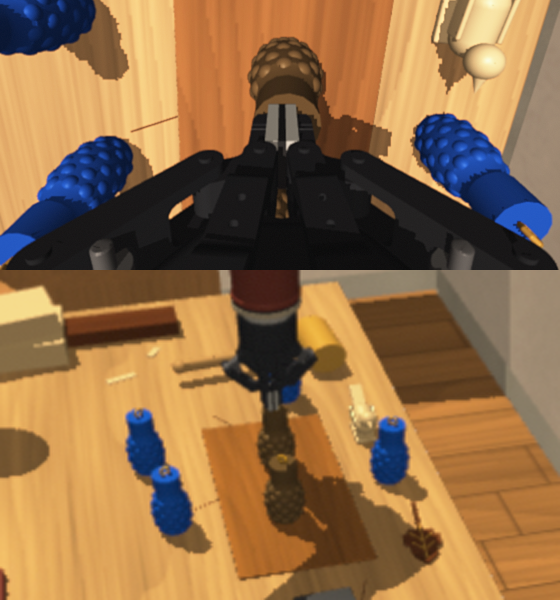

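Run:
```python
from h import *
from cell import *
s=sense();a=capture("wrist");b=capture("side")
pickle.dump((s,a,b),open("g1.pkl","wb"))
for n,P in [("tcp",s["ee_pos"]),("cap",[.5003,.2613,.117]),("neck",[.5003,.2613,.085]),("belly",[.5003,.2613,.042])]:
    P=np.array(P);print(n,proj(a,P,s),proj(b,P))
A=a["image"][180:400,180:400];B=b["image"][120:220,225:325]
cv2.imwrite("pics/g2.png",np.hstack([cv2.resize(A,(400,400)),cv2.resize(B,(400,400),interpolation=cv2.INTER_CUBIC)])[:,:,::-1])
```

```text
tcp [[282.27672425 241.7038817 ]] [[271.64985076 170.47692291]]
cap [[287.7114231  278.50441433]] [[272.57911163 162.249176  ]]
neck [[286.83187218 252.51024492]] [[272.92611396 170.33567034]]
belly [[286.01194728 228.28675175]] [[273.37453055 180.78168653]]
```

View pics/g2.png

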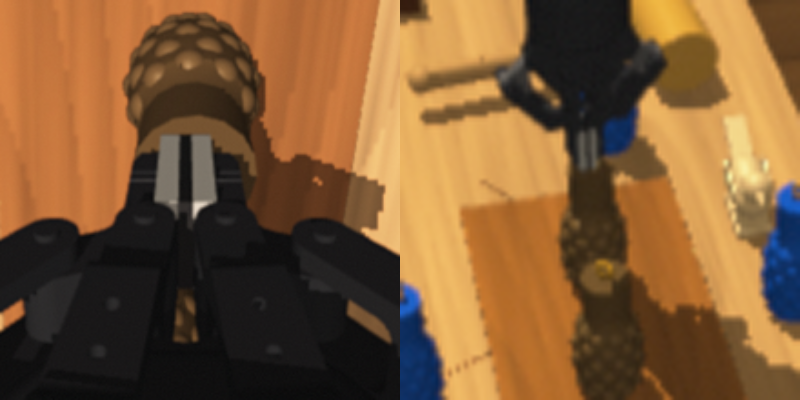

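Neither view settles where the tips are relative to the cap. I'll open, rise a bit and look again.

Request:
{"op": "send_rows", "data": {
  "increments": [
    [[0,0,0,0,0,0,-1],[0,0,0,0,0,0,-1],[0,0,0,0,0,0,-1],[0,0,0,0,0,0,-1],[0,0,0,0,0,0,-1],[0,0,0,0,0,0,-1],[0,0,0,0,0,0,-1],[0,0,0,0,0,0,-1],[0,0,0,0,0,-0.8,-1],[0,0,0,0,0,-0.8,-1],[0,0,0,0,0,-0.8,-1],[0,0,0,0,0,0,-1]]
  ]
}}

```text
t: 6.43
ee_pos: [0.4995, 0.2676, 0.1574]
eef_rot: [0.0, 0.685, 0.729, 0.003]
force: [0.7, 0.6, 0.9]
finger_gap: 0.996
```

Run:
```python
from h import *
from cell import *
s=sense();a=capture("wrist");b=capture("side")
pickle.dump((s,a,b),open("g3.pkl","wb"))
print(s["ee_pos"],s["finger_gap"],s["force"])
for n,P in [("tcp",s["ee_pos"]),("cap",[.5003,.2613,.117]),("neck",[.5003,.2613,.085]),("belly",[.5003,.2613,.042])]:
    P=np.array(P);print(n,proj(a,P,s),proj(b,P))
B=b["image"][120:220,225:325]
cv2.imwrite("pics/g3.png",np.hstack([a["image"],cv2.resize(B,(240,240),interpolation=cv2.INTER_CUBIC).repeat(1,0) if 0 else np.vstack([cv2.resize(B,(240,240),interpolation=cv2.INTER_CUBIC),np.zeros((180,240,3),np.uint8)])])[:,:,::-1])
```

```text
[0.49946717 0.26759602 0.15737525] 0.9963176526005845 [0.67984676 0.56511582 0.85697907]
tcp [[282.28452586 241.69700373]] [[271.44344366 150.39758144]]
cap [[282.5761625  228.86967895]] [[272.57911163 162.249176  ]]
neck [[282.33097054 215.89337655]] [[272.92611396 170.33567034]]
belly [[282.07841099 202.52789078]] [[273.37453055 180.78168653]]
```

View pics/g3.png

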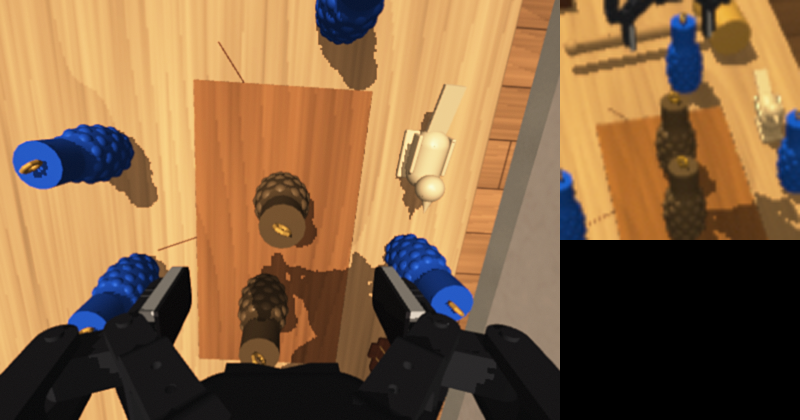

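The cone has not moved; its cap is at (283,227) as predicted. In both views the fingertips appear roughly 20–35 mm higher than the reported TCP, so the pads closed just above the cap. I'll go about 18 mm lower, which still leaves the gripper body clear of the eye, and close again.

Request:
{"op": "send_rows", "data": {
  "increments": [
    [[0,0,0,-0.17,0,0.6,-1],[0,0,0,0,0,0.8,-1],[0,0,0,0,0,0.8,-1],[0,0,0,0,0,0.5,-1],[0,0,0,0,0,0.3,-1],[0,0,0,0,0,0.17,-1],[0,0,0,0,0,0,-1],[0,0,0,0,0,0,-1]]
  ]
}}

```text
t: 7.2
ee_pos: [0.4977, 0.2615, 0.0579]
eef_rot: [0.0, 0.685, 0.729, 0.0]
force: [0.9, 0.5, 0.3]
finger_gap: 1.003
```

Request:
{"op": "send_rows", "data": {
  "increments": [
    [[0,0,0,0,0,0,1],[0,0,0,0,0,0,1],[0,0,0,0,0,0,1],[0,0,0,0,0,0,1],[0,0,0,0,0,0,1],[0,0,0,0,0,0,1],[0,0,0,0,0,0,1],[0,0,0,0,0,0,1],[0,0,0,0,0,0,1],[0,0,0,0,0,0,1]]
  ]
}}

```text
t: 8.03
ee_pos: [0.4981, 0.2618, 0.0584]
eef_rot: [0.0, 0.685, 0.729, 0.001]
force: [0.5, 0.0, 5.8]
finger_gap: 0.397
```

Gripped, gap 0.40 (about 34 mm). Now I'll lift.

Request:
{"op": "send_rows", "data": {
  "increments": [
    [[0,0,0,0,0,-0.1,1],[0,0,0,0,0,-0.2,1],[0,0,0,0,0,-0.3,1],[0,0,0,0,0,-0.4,1],[0,0,0,0,0,-0.4,1],[0,0,0,0,0,-0.2,1],[0,0,0,0,0,0,1],[0,0,0,0,0,0,1],[0,0,0,0,0,0,1],[0,0,0,0,0,0,1],[0,0,0,0,0,0,1]]
  ]
}}

```text
t: 8.95
ee_pos: [0.4971, 0.2612, 0.105]
eef_rot: [-0.0, 0.685, 0.729, -0.001]
force: [-0.1, 0.2, -3.0]
finger_gap: 0.4
```

Run:
```python
from h import *
from cell import *
F=[]
for i in range(3):
    a=capture("side" if i else "wrist");s=sense();F.append(s["force"].round(2))
    if i==0:W=a
print(F,s["ft_torque"],s["ee_pos"],s["finger_gap"])
B=a["image"][90:220,200:360]
cv2.imwrite("pics/g4.png",np.hstack([cv2.resize(W["image"],(400,300)),cv2.resize(B,(369,300),interpolation=cv2.INTER_CUBIC)])[:,:,::-1])
```

```text
[array([-0.56,  0.36, -3.16]), array([ 0.15,  0.69, -3.13]), array([ 0.7 , -0.1 , -2.18])] [0.00543709 0.04240632 0.00186596] [0.49730956 0.26132372 0.10530178] 0.39266423909635395
```

View pics/g4.png

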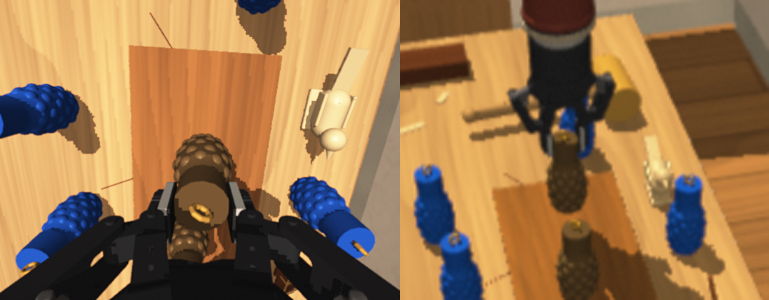

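It is hanging clear of the board, about 3 N (0.3 kg). I'll set it back down.

Request:
{"op": "send_rows", "data": {
  "increments": [
    [[0,0,0,0,0,0.3,1],[0,0,0,0,0,0.4,1],[0,0,0,0,0,0.4,1],[0,0,0,0,0,0.2,1],[0,0,0,0,0,0.12,1],[0,0,0,0,0,0.06,1],[0,0,0,0,0,0.04,1],[0,0,0,0,0,0,1],[0,0,0,0,0,0,1]]
  ]
}}

```text
t: 9.85
ee_pos: [0.4977, 0.2616, 0.0604]
eef_rot: [0.0, 0.685, 0.729, 0.0]
force: [-0.2, 0.3, -2.9]
finger_gap: 0.398
```

Request:
{"op": "send_rows", "data": {
  "increments": [
    [[0,0,0,0,0,0.03,1],[0,0,0,0,0,0.02,1],[0,0,0,0,0,0,1],[0,0,0,0,0,0,1]]
  ]
}}

```text
t: 10.18
ee_pos: [0.4975, 0.2615, 0.0586]
eef_rot: [-0.0, 0.685, 0.729, 0.0]
force: [-0.4, 0.2, -2.8]
finger_gap: 0.397
```

Request:
{"op": "send_rows", "data": {
  "increments": [
    [[0,0,0,0,0,0.03,1],[0,0,0,0,0,0.02,1],[0,0,0,0,0,0,1],[0,0,0,0,0,0,1]]
  ]
}}

```text
t: 10.52
ee_pos: [0.498, 0.262, 0.0583]
eef_rot: [-0.0, 0.685, 0.729, 0.001]
force: [-3.1, -1.0, 8.0]
finger_gap: 0.398
```

Request:
{"op": "send_rows", "data": {
  "increments": [
    [[0,0,0,0,0,-0.02,-1],[0,0,0,0,0,0,-1],[0,0,0,0,0,0,-1],[0,0,0,0,0,0,-1],[0,0,0,0,0,0,-1],[0,0,0,0,0,0,-1],[0,0,0,0,0,0,-1],[0,0,0,0,0,-0.4,-1],[0,0,0,0,0,-0.9,-1],[0,0,0,0,0,-0.9,-1],[0,0,0,0,0,-0.9,-1],[0,0,0,0,0,-0.4,-1],[0,0,0,-0.8,-0.11,0,-1],[0,0,0,-0.8,-0.11,0,-1],[0,0,0,-0.8,-0.11,0,-1],[0,0,0,-0.8,-0.11,0,-1],[0,0,0,-0.77,-0.11,0,-1],[0,0,0,0,0,0,-1],[0,0,0,0,0,0,-1]]
  ]
}}

```text
t: 12.1
ee_pos: [0.4885, 0.1404, 0.1631]
eef_rot: [-0.0, 0.686, 0.728, 0.0]
force: [-0.9, 1.1, -0.1]
finger_gap: 0.997
```

Run:
```python
from h import *
from cell import *
s=sense();a=capture("wrist");b=capture("top")
pickle.dump((s,a,b),open("g5.pkl","wb"))
print(s["ee_pos"],s["finger_gap"],s["force"])
for n,P in [("cap1",[.5003,.2613,.117]),("cap2",[.4878,.1421,.117])]:
    P=np.array(P);print(n,proj(a,P,s))
cv2.imwrite("pics/g5.png",a["image"][:,:,::-1])
```

```text
[0.48845696 0.14042541 0.16313162] 0.997333535525627 [-0.94565995  1.0853116  -0.0920873 ]
cap1 [[311.11341877  44.53492605]]
cap2 [[281.50897374 216.23892596]]
```

View pics/g5.png

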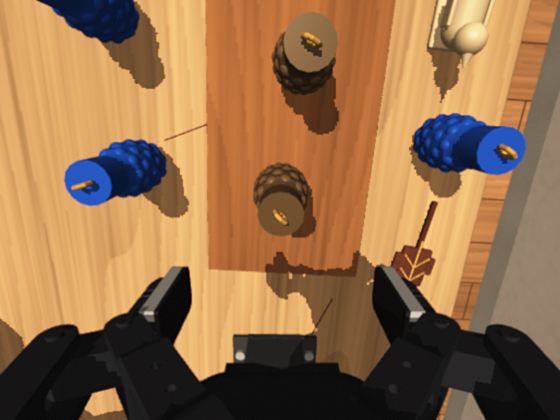

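Cone 1 stands upright where it was, with its cap at (311,40). Cone 2's cap at (281,216) matches the prediction. I'll grip and lift cone 2.

Request:
{"op": "send_rows", "data": {
  "increments": [
    [[0,0,0,0.05,0,0.8,-1],[0,0,0,0,0,0.8,-1],[0,0,0,0,0,0.8,-1],[0,0,0,0,0,0.6,-1],[0,0,0,0,0,0.3,-1],[0,0,0,0,0,0.14,-1],[0,0,0,0,0,0,-1],[0,0,0,0,0,0,1],[0,0,0,0,0,0,1],[0,0,0,0,0,0,1],[0,0,0,0,0,0,1],[0,0,0,0,0,0,1],[0,0,0,0,0,0,1],[0,0,0,0,0,0,1],[0,0,0,0,0,0,1],[0,0,0,0,0,0,1],[0,0,0,0,0,0,1]]
  ]
}}

```text
t: 13.62
ee_pos: [0.4887, 0.1434, 0.0605]
eef_rot: [-0.0, 0.685, 0.729, 0.001]
force: [-2.1, -0.8, 7.0]
finger_gap: 0.397
```

Request:
{"op": "send_rows", "data": {
  "increments": [
    [[0,0,0,0,0,-0.1,1],[0,0,0,0,0,-0.2,1],[0,0,0,0,0,-0.3,1],[0,0,0,0,0,-0.4,1],[0,0,0,0,0,-0.4,1],[0,0,0,0,0,-0.2,1],[0,0,0,0,0,0,1],[0,0,0,0,0,0,1],[0,0,0,0,0,0,1],[0,0,0,0,0,0,1],[0,0,0,0,0,0,1]]
  ]
}}

```text
t: 14.53
ee_pos: [0.4878, 0.1429, 0.1068]
eef_rot: [-0.0, 0.685, 0.729, -0.001]
force: [0.5, 0.5, -6.6]
finger_gap: 0.397
```

Cone 2 weighs 6.6 N against 3 N, so it is the heavier. I'll carry it high over and past the vise, so the wrist camera gets a clear look at the vise.

Request:
{"op": "send_rows", "data": {
  "increments": [
    [[0,0,0,0,0,-0.4,1],[0,0,0,0,0,-0.8,1],[0,0,0,0,0,-0.8,1],[0,0,0,-0.3,-0.04,-0.8,1],[0,0,0,-0.6,-0.05,-0.4,1],[0,0,0,-0.95,-0.06,0,1],[0,0,0,-0.95,-0.06,0,1],[0,0,0,-0.95,-0.06,0,1],[0,0,0,-0.95,-0.06,0,1],[0,0,0,-0.95,-0.06,0,1],[0,0,0,-0.95,-0.06,0,1],[0,0,0,-0.95,-0.06,0,1],[0,0,0,-0.95,-0.06,0,1],[0,0,0,-0.95,-0.06,0,1],[0,0,0,-0.95,-0.06,0,1],[0,0,0,-0.95,-0.06,0,1],[0,0,0,-0.95,-0.06,0,1],[0,0,0,-0.95,-0.04,0,1],[0,0,0,-0.4,0,0,1],[0,0,0,0,0,0,1]]
  ]
}}

```text
t: 16.2
ee_pos: [0.4869, -0.2712, 0.2032]
eef_rot: [0.001, 0.687, 0.727, -0.001]
force: [-0.2, -0.6, -6.8]
finger_gap: 0.394
```

Run:
```python
from h import *
from cell import *
s=sense();a=capture("wrist")
pickle.dump((s,a),open("v1.pkl","wb"))
print(s["ee_pos"],s["eef_rot"],s["finger_gap"],s["force"],s["t"])
cv2.imwrite("pics/v1.png",cv2.resize(a["image"][0:300,120:460],(680,600),interpolation=cv2.INTER_CUBIC)[:,:,::-1])
```

```text
[ 0.48694214 -0.27120762  0.20323009] [ 5.67194374e-04  6.86699305e-01  7.26940177e-01 -1.31221174e-03] 0.39448609100927706 [-0.19352988 -0.62034246 -6.79403021] 16.2
```

View pics/v1.png

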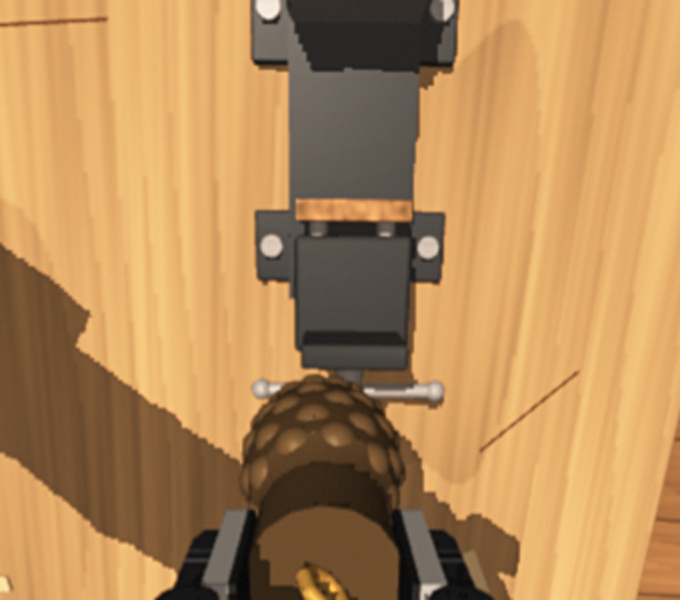

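Run:
```python
from h import *
s,c=pickle.load(open("v1.pkl","rb"))
f=lambda u,v,z:ray(c,(120+u/2,v/2),z,s)
D={"cheekL":(297,199,.058),"cheekR":(412,199,.058),"plateL":(302,367,.1),"plateR":(408,366,.1),"bedL1":(290,75,.012),"bedR1":(418,75,.012),"bedL2":(291,195,.012),"bedR2":(413,195,.012),
"fixbot":(355,69,.012),"fixtop":(365,22,.065)}
P={k:f(*v) for k,v in D.items()}
for k in P:print(k,P[k].round(4))
for a,b in(("cheekL","cheekR"),("plateL","plateR"),("bedL1","bedR1"),("bedL2","bedR2")):
    d=P[b]-P[a];print(a,"mid",((P[a]+P[b])/2).round(4),"len",np.linalg.norm(d).round(4),"yaw",np.degrees(np.arctan2(d[1],d[0])).round(2))
```

```text
cheekL [ 0.4682 -0.1821  0.058 ]
cheekR [ 0.5248 -0.179   0.058 ]
plateL [ 0.4756 -0.2571  0.1   ]
plateR [ 0.5246 -0.2539  0.1   ]
bedL1 [ 0.4597 -0.1182  0.012 ]
bedR1 [ 0.5278 -0.1144  0.012 ]
bedL2 [ 0.4627 -0.1784  0.012 ]
bedR2 [ 0.5311 -0.1746  0.012 ]
fixbot [ 0.4941 -0.1134  0.012 ]
fixtop [ 0.4956 -0.1061  0.065 ]
cheekL mid [ 0.4965 -0.1806  0.058 ] len 0.0567 yaw 3.19
plateL mid [ 0.5001 -0.2555  0.1   ] len 0.0492 yaw 3.78
bedL1 mid [ 0.4938 -0.1163  0.012 ] len 0.0682 yaw 3.17
bedL2 mid [ 0.4969 -0.1765  0.012 ] len 0.0685 yaw 3.19
```

The wrist view shows the vise clearly: the cheek face at crop row 199, the plate's outer top edge at row 367, and the bed sides at columns 290–418. Yaw is about 3.2° and the seat is near (0.495, -0.138). Moving over it and down.

Request:
{"op": "send_rows", "data": {
  "increments": [
    [[0,0,0,0.4,0.09,0,1],[0,0,0,0.8,0.09,0,1],[0,0,0,0.8,0.09,0,1],[0,0,0,0.8,0.09,0,1],[0,0,0,0.8,0.09,0,1],[0,0,0,0.6,0.09,0,1],[0,0,0,0.22,0,0,1],[0,0,0,0,0,0.4,1],[0,0,0,0,0,0.8,1],[0,0,0,0,0,0.8,1],[0,0,0,0,0,0.8,1],[0,0,0,0,0,0.7,1],[0,0,0,0,0,0.5,1],[0,0,0,0,0,0.2,1],[0,0,0,0,0,0,1],[0,0,0,0,0,0,1]]
  ]
}}

```text
t: 17.58
ee_pos: [0.496, -0.1347, 0.0776]
eef_rot: [0.0, 0.685, 0.728, -0.0]
force: [0.2, -0.6, -6.0]
finger_gap: 0.397
```

Request:
{"op": "send_rows", "data": {
  "increments": [
    [[0,0,0,-0.1,0,0.1,1],[0,0,0,0,0,0.1,1],[0,0,0,0,0,0.05,1],[0,0,0,0,0,0,1],[0,0,0,0,0,0,1]]
  ]
}}

```text
t: 18.0
ee_pos: [0.4964, -0.1368, 0.0701]
eef_rot: [0.0, 0.685, 0.729, 0.0]
force: [-0.4, 0.8, -5.9]
finger_gap: 0.394
```

Request:
{"op": "send_rows", "data": {
  "increments": [
    [[0,0,0,0,0,0.03,1],[0,0,0,0,0,0.02,1],[0,0,0,0,0,0,1],[0,0,0,0,0,0,1]]
  ]
}}

```text
t: 18.33
ee_pos: [0.4963, -0.1368, 0.0684]
eef_rot: [-0.0, 0.685, 0.729, -0.0]
force: [0.9, -0.1, -6.0]
finger_gap: 0.395
```

Request:
{"op": "send_rows", "data": {
  "increments": [
    [[0,0,0,0,0,0.02,1],[0,0,0,0,0,0.02,1],[0,0,0,0,0,0,1],[0,0,0,0,0,0,1]]
  ]
}}

```text
t: 18.67
ee_pos: [0.4965, -0.137, 0.0676]
eef_rot: [0.0, 0.685, 0.729, 0.0]
force: [-1.6, 1.2, 1.2]
finger_gap: 0.395
```

It is seated: the force changed from -6 N to +1 N. I'll release, rise, move behind the push plate and shut the fingers.

Request:
{"op": "send_rows", "data": {
  "increments": [
    [[0,0,0,0,0,0,-1],[0,0,0,0,0,0,-1],[0,0,0,0,0,0,-1],[0,0,0,0,0,0,-1],[0,0,0,0,0,0,-1],[0,0,0,0,0,0,-1],[0,0,0,0,0,0,-1],[0,0,0,0,0,0,-1],[0,0,0,0,0,-0.2,-1],[0,0,0,0,0,-0.5,-1],[0,0,0,0,0,-0.9,-1],[0,0,0,0,0,-0.9,-1],[0,0,0,0,0,-0.9,-1],[0,0,0,0,0,-0.9,-1]]
  ]
}}

```text
t: 19.83
ee_pos: [0.496, -0.1373, 0.1979]
eef_rot: [0.0, 0.685, 0.728, 0.0]
force: [1.2, 0.1, -1.1]
finger_gap: 0.999
```

Request:
{"op": "send_rows", "data": {
  "increments": [
    [[0,0,0,-0.8,-0.02,0,0],[0,0,0,-0.8,-0.02,0,1],[0,0,0,-0.8,-0.02,0,1],[0,0,0,-0.8,-0.02,0,1],[0,0,0,-0.8,-0.02,0,1],[0,0,0,-0.8,0,0,1],[0,0,0,-0.37,0,0,1],[0,0,0,0,0,0.8,1],[0,0,0,0,0,0.8,1],[0,0,0,0,0,0.8,1],[0,0,0,0,0,0,1],[0,0,0,0,0,0,1],[0,0,0,0,0,0,1],[0,0,0,0,0,0,1]]
  ]
}}

```text
t: 21.0
ee_pos: [0.5038, -0.2924, 0.126]
eef_rot: [0.001, 0.685, 0.729, 0.0]
force: [-0.2, 0.2, 0.6]
finger_gap: 0.0
```

Run:
```python
from h import *
from cell import *
s=sense();a=capture("wrist");b=capture("side")
pickle.dump((s,a,b),open("p1.pkl","wb"))
print(s["ee_pos"],s["finger_gap"],s["force"],proj(b,s["ee_pos"]),proj(a,s["ee_pos"],s))
A=a["image"][:,130:430];B=b["image"][190:390,230:410]
cv2.imwrite("pics/p1.png",np.hstack([cv2.resize(A,(400,560)),cv2.resize(B,(400,560) if 0 else (396,440),interpolation=cv2.INTER_CUBIC) if 0 else cv2.copyMakeBorder(cv2.resize(B,(396,440),interpolation=cv2.INTER_CUBIC),0,120,0,0,0)])[:,:,::-1])
```

```text
[ 0.50379094 -0.29240486  0.12603971] 0.00027628362501882955 [-0.15725005  0.16625387  0.59983012] [[323.53145676 319.56709754]] [[282.28032299 241.70363775]]
```

View pics/p1.png

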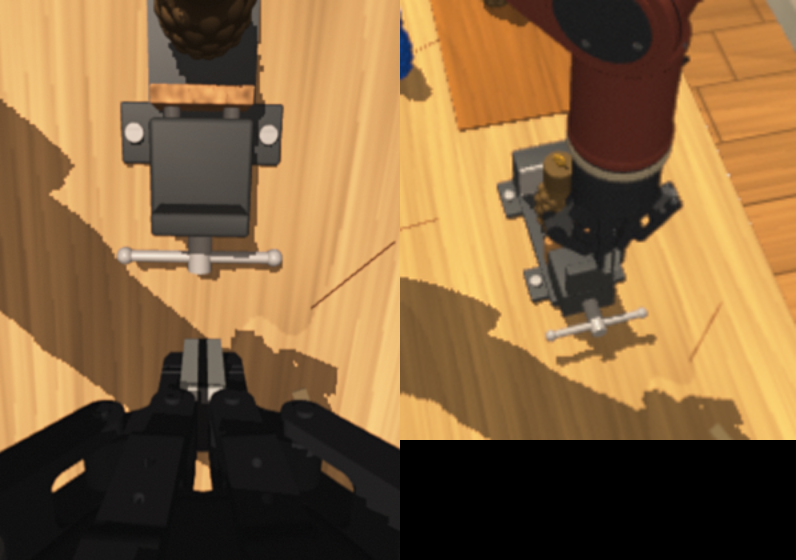

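Cone 2 stands upright in the vise and the jaw is untouched. The shut tips show at row 255 against 242 for the reported TCP. Allowing for the pad width, the real tips sit about 40 mm above the reading. I'll descend so the real tips are at about 70 mm, watching the force.

Request:
{"op": "send_rows", "data": {
  "increments": [
    [[0,0,0,0,0,0.6,1],[0,0,0,0,0,0.8,1],[0,0,0,0,0,0.8,1],[0,0,0,0,0,0.6,1],[0,0,0,0,0,0.3,1],[0,0,0,0,0,0,1],[0,0,0,0,0,0,1]]
  ]
}}

```text
t: 21.68
ee_pos: [0.5032, -0.2922, 0.032]
eef_rot: [0.0, 0.685, 0.729, -0.0]
force: [-1.0, 0.3, -0.9]
finger_gap: -0.001
```

Request:
{"op": "send_rows", "data": {
  "increments": [
    [[0,0,0,0.2,0,0,1],[0,0,0,0.2,0,0,1],[0,0,0,0.15,0,0,1],[0,0,0,0,0,0,1],[0,0,0,0,0,0,1]]
  ]
}}

```text
t: 22.1
ee_pos: [0.5024, -0.2747, 0.0317]
eef_rot: [0.0, 0.684, 0.729, 0.0]
force: [-0.2, -0.0, -0.3]
finger_gap: 0.0
```

Request:
{"op": "send_rows", "data": {
  "increments": [
    [[0,0,0,0.06,0,0,1],[0,0,0,0.06,0,0,1],[0,0,0,0.06,0,0,1],[0,0,0,0,0,0,1]]
  ]
}}

```text
t: 22.43
ee_pos: [0.5015, -0.2697, 0.0312]
eef_rot: [-0.0, 0.685, 0.729, 0.0]
force: [-0.1, 0.1, 0.2]
finger_gap: -0.003
```

Request:
{"op": "send_rows", "data": {
  "increments": [
    [[0,0,0,0.06,0,0,1],[0,0,0,0.06,0,0,1],[0,0,0,0,0,0,1]]
  ]
}}

```text
t: 22.68
ee_pos: [0.5013, -0.2684, 0.0314]
eef_rot: [0.002, 0.685, 0.728, -0.001]
force: [2.7, -7.6, -5.0]
finger_gap: -0.003
```

Request:
{"op": "send_rows", "data": {
  "increments": [
    [[0,0,0,0.06,0,0,1],[0,0,0,0.06,0,0,1],[0,0,0,0.06,0,0,1],[0,0,0,0.06,0,0,1]]
  ]
}}

```text
t: 23.02
ee_pos: [0.501, -0.2622, 0.0314]
eef_rot: [0.002, 0.686, 0.728, -0.001]
force: [4.4, -10.8, -7.0]
finger_gap: 0.001
```

Request:
{"op": "send_rows", "data": {
  "increments": [
    [[0,0,0,0.06,0,0,1],[0,0,0,0.06,0,0,1],[0,0,0,0.06,0,0,1],[0,0,0,0.06,0,0,1]]
  ]
}}

```text
t: 23.35
ee_pos: [0.5007, -0.2549, 0.0315]
eef_rot: [0.002, 0.686, 0.728, -0.001]
force: [3.3, -10.3, -8.5]
finger_gap: -0.001
```

Request:
{"op": "send_rows", "data": {
  "increments": [
    [[0,0,0,0.06,0,0,1],[0,0,0,0.06,0,0,1],[0,0,0,0.06,0,0,1]]
  ]
}}

```text
t: 23.6
ee_pos: [0.5004, -0.25, 0.0315]
eef_rot: [0.003, 0.686, 0.728, -0.001]
force: [4.3, -13.6, -8.8]
finger_gap: 0.001
```

Request:
{"op": "send_rows", "data": {
  "increments": [
    [[0,0,0,0.05,0,0,1],[0,0,0,0.05,0,0,1],[0,0,0,0.05,0,0,1]]
  ]
}}

```text
t: 23.85
ee_pos: [0.5002, -0.2456, 0.0315]
eef_rot: [0.003, 0.686, 0.728, -0.001]
force: [4.2, -11.8, -8.6]
finger_gap: 0.001
```

Request:
{"op": "send_rows", "data": {
  "increments": [
    [[0,0,0,0.03,0,0,1],[0,0,0,0.03,0,0,1],[0,0,0,0.03,0,0,1]]
  ]
}}

```text
t: 24.1
ee_pos: [0.5001, -0.2429, 0.0315]
eef_rot: [0.003, 0.686, 0.728, -0.001]
force: [3.7, -12.6, -8.7]
finger_gap: 0.003
```

Request:
{"op": "send_rows", "data": {
  "increments": [
    [[0,0,0,0.03,0,0,1],[0,0,0,0.03,0,0,1],[0,0,0,0,0,0,1]]
  ]
}}

```text
t: 24.35
ee_pos: [0.5, -0.2409, 0.0316]
eef_rot: [0.002, 0.686, 0.728, -0.001]
force: [4.4, -11.3, -7.6]
finger_gap: 0.005
```

Request:
{"op": "send_rows", "data": {
  "increments": [
    [[0,0,0,0.03,0,0,1],[0,0,0,0.03,0,0,1],[0,0,0,0,0,0,1]]
  ]
}}

```text
t: 24.6
ee_pos: [0.4999, -0.2392, 0.0316]
eef_rot: [0.003, 0.686, 0.728, -0.001]
force: [2.9, -11.4, -7.4]
finger_gap: 0.001
```

Request:
{"op": "send_rows", "data": {
  "increments": [
    [[0,0,0,0.03,0,0,1],[0,0,0,0.03,0,0,1],[0,0,0,0,0,0,1]]
  ]
}}

```text
t: 24.85
ee_pos: [0.4998, -0.2374, 0.0316]
eef_rot: [0.003, 0.686, 0.728, -0.001]
force: [3.0, -11.3, -7.0]
finger_gap: -0.003
```

Request:
{"op": "send_rows", "data": {
  "increments": [
    [[0,0,0,0.03,0,0,1],[0,0,0,0.03,0,0,1],[0,0,0,0,0,0,1]]
  ]
}}

```text
t: 25.1
ee_pos: [0.4997, -0.2356, 0.0316]
eef_rot: [0.003, 0.686, 0.728, -0.001]
force: [3.5, -11.3, -7.1]
finger_gap: -0.001
```

Request:
{"op": "send_rows", "data": {
  "increments": [
    [[0,0,0,0.03,0,0,1],[0,0,0,0.03,0,0,1],[0,0,0,0,0,0,1]]
  ]
}}

```text
t: 25.35
ee_pos: [0.4996, -0.2338, 0.0316]
eef_rot: [0.003, 0.686, 0.728, -0.001]
force: [4.2, -10.3, -7.6]
finger_gap: 0.002
```

Request:
{"op": "send_rows", "data": {
  "increments": [
    [[0,0,0,0.03,0,0,1],[0,0,0,0.02,0,0,1],[0,0,0,0,0,0,1]]
  ]
}}

```text
t: 25.6
ee_pos: [0.4995, -0.2325, 0.0317]
eef_rot: [0.003, 0.686, 0.728, -0.001]
force: [4.1, -12.9, -6.6]
finger_gap: -0.007
```

Request:
{"op": "send_rows", "data": {
  "increments": [
    [[0,0,0,0.03,0,0,1],[0,0,0,0.02,0,0,1],[0,0,0,0,0,0,1]]
  ]
}}

```text
t: 25.85
ee_pos: [0.4995, -0.2318, 0.0317]
eef_rot: [0.003, 0.686, 0.728, -0.001]
force: [5.3, -15.5, -9.2]
finger_gap: 0.001
```

Request:
{"op": "send_rows", "data": {
  "increments": [
    [[0,0,0,0.03,0,0,1],[0,0,0,0.02,0,0,1],[0,0,0,0,0,0,1],[0,0,0,0,0,0,1]]
  ]
}}

```text
t: 26.18
ee_pos: [0.4995, -0.2312, 0.0317]
eef_rot: [0.004, 0.686, 0.728, -0.002]
force: [7.2, -17.2, -12.1]
finger_gap: 0.001
```

Run:
```python
from cell import *
for i in range(3):
    capture("wrist");s=sense();print(s["force"].round(1),s["ee_pos"].round(5))
```

```text
[  6.8 -17.3 -12.2] [ 0.49945 -0.23122  0.03175]
[  6.7 -18.5 -13. ] [ 0.49947 -0.23117  0.03174]
[  6.6 -17.7 -11.4] [ 0.49944 -0.23119  0.03174]
```

Request:
{"op": "send_rows", "data": {
  "increments": [
    [[0,0,0,0.02,0,0,1],[0,0,0,0,0,0,1],[0,0,0,0,0,0,1]]
  ]
}}

```text
t: 26.58
ee_pos: [0.4995, -0.2309, 0.0318]
eef_rot: [0.004, 0.686, 0.727, -0.002]
force: [8.0, -19.8, -13.7]
finger_gap: -0.002
```

Run:
```python
from cell import *
for i in range(4):
    capture("wrist");s=sense();print(s["force"].round(1),s["ee_pos"].round(5))
```

```text
[  7.3 -19.9 -13.6] [ 0.49944 -0.23093  0.03174]
[  7.8 -18.7 -13.2] [ 0.49943 -0.231    0.03175]
[  7.6 -18.6 -13.1] [ 0.49946 -0.23093  0.03176]
[  7.  -19.3 -13.3] [ 0.49945 -0.23097  0.03177]
```

The push is about 19.5 N along the vise axis. Less the 11 N of sliding friction, the squeeze is about 8 N. I'll back off straight, rise, and check.

Request:
{"op": "send_rows", "data": {
  "increments": [
    [[0,0,0,-0.1,0,0,1],[0,0,0,-0.2,0,0,1],[0,0,0,-0.4,0,0,1],[0,0,0,-0.5,0,0,1],[0,0,0,-0.5,0,0,1],[0,0,0,-0.3,0,0,1],[0,0,0,0,0,-0.5,1],[0,0,0,0,0,-0.8,1],[0,0,0,0,0,-0.8,1],[0,0,0,0,0,-0.8,1],[0,0,0,0,0,-0.8,1],[0,0,0,0,0,-0.8,1],[0,0,0,0,0,0,1],[0,0,0,0,0,0,1]]
  ]
}}

```text
t: 27.95
ee_pos: [0.5032, -0.2854, 0.1673]
eef_rot: [0.001, 0.685, 0.729, 0.001]
force: [0.2, 0.5, -0.1]
finger_gap: 0.0
```

Run:
```python
from h import *
from cell import *
s=sense();a=capture("wrist");b=capture("side");t=capture("top")
print(s["ee_pos"],s["force"],s["t"])
A=a["image"][:,130:430];B=b["image"][110:390,200:400]
T=cv2.resize(t["image"][140:240,190:450],(400,154),interpolation=cv2.INTER_CUBIC)
L=np.vstack([cv2.resize(A[:300],(400,400)),T]);Rr=cv2.resize(B,(396,554),interpolation=cv2.INTER_CUBIC)
cv2.imwrite("pics/f1.png",np.hstack([L,Rr])[:,:,::-1])
```

```text
[ 0.50320087 -0.28539529  0.16727985] [ 0.22798384  0.48182987 -0.09559641] 27.95
```

View pics/f1.png

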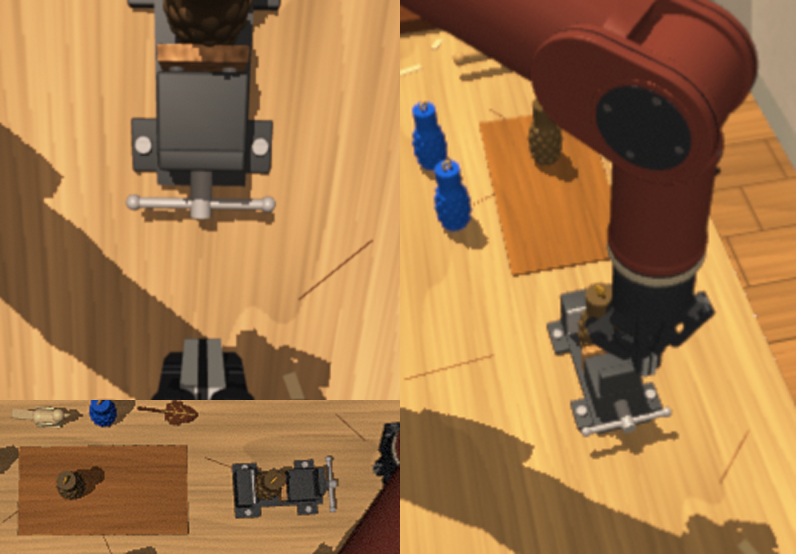

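The heavier cone stands upright, held between the cork cheek (wrist view, row 50) and the fixed jaw (top inset, 260–285). The lighter one is upright on the board at (70,485) in the inset, and the gripper is clear of everything. Handing in.

```bash
python3 -c "
from cell import *
print(job_done())"
```

```text
the job is handed in; nothing more can be done
None
```

The job is done and handed in at about 28 s of the 72 s allowed. The heavier weight is clamped upright in the vise and the lighter one is back where it stood.

- **Weighing:** The weight farther from the vise felt like about 3 N and the nearer one about 6.6 N. I set the lighter one back down upright on its spot. The check picture showed its cap within about 4 pixels (roughly 3 mm) of where it started.
- **Clamping:** I stood the heavier weight in the vise, let go and pushed the jaw. Sliding took about 10.5 N, and about 11.5 N once it was moving the weight. I stopped at about 19 N, which puts the squeeze at about 8 N. That figure comes from the wrist force; I did not measure the squeeze directly.
- **Last checks:** The final pictures show the heavier weight upright between the cheek and the fixed jaw. The gripper is clear and the wrist force is near zero. I never touched the bird, leaf bob, mallet or blue look-alikes. The last picture does not show the mallet.

Some things failed or disagreed:
- **Missed grasp:** The first grasp closed on nothing, just above the cap. The real fingertips appeared 20 to 40 mm higher than the reported TCP, so I corrected for that by sight. Nothing was disturbed.
- **Side forces:** While pushing, the wrist also read about 7 N sideways and 13 N downward. I did not explain these. They vanished when I backed off.

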